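# Tilt the grinding disc out of the polisher's bowl and pile the parts

### The job

Strip the grinder for cleaning: lift the aluminium disc by one edge and tilt it out of the deep bowl, from under the splash cover and without forcing the cover, and lay it face up on the large blue-edged disc on the bench. Then set the specimen holder, stud up, on the aluminium disc, so that the pile goes from largest to smallest with every piece lying flat and fully supported by the one below. Leave the spray bottle, the jar and the tray of mounts where they are.

Things in the scene. Friction and masses are not known exactly. Their poses are not given: they have to be found in the camera images.
- machine: grinder-polisher, fixed: white case 400 wide (x), 595 deep (y), deck 139 high; motor housing behind y = -210, 285 high. Origin on the bench under the bowl's axis; +y points to the operator's side (front face at y = 165), z up. Black round bowl: inner radius 145, floor at 80, rim at 145 above the bench. Steel water spout at x 75 to 170, y -105 to -165, up to 226 high
- bowl_centre (a point): centre of the top face of the drive platen (radius 47) in the middle of the bowl, on the bowl's axis, 105 above the bench. The platen turns freely either way, without end, against a drag of 0.03 Nm, and the disc goes round with it: by its slot, or by a fingertip pressed on the disc's face with 8 to 15 N within 40 of the axis and swept round (it slips a little: check the turn)
- splash_cover: grey cover over the rear of the bowl, 4 thick, on the rim; frame as machine. Its straight down-turned lip runs along x at y = -48 to -51, lower edge at 131 (20 above the lying disc): the rear 50 of the disc is beneath it, so the disc comes out only with its edge at the operator's side lifted about 20 degrees, then drawn along its own slope. Thin plastic: under 30 N
- disc: aluminium disc, radius 100, 6 thick, 0.5 kg, face up, lying loose on the platen and overhanging it (25 free below). Origin at the centre of its underside, z up. One finger slot, x -24 to 24, y 50 to 86, leaves a web (y 86 to 100) to pinch from above, one finger in the slot, one in the 45 gap to the bowl wall. At the start the slot may point any way, also under the splash cover
- slot_web (a point): middle of that web: on the disc's +y axis, 93 from its centre, half-way through its thickness (3 above the underside). Held here the level disc weighs on the grip with about 0.5 Nm: pinch it hard (about 100 N) or it sags
- big_disc: blue-edged disc with a grey face lying on the bench, radius 125, thickness 6, 0.75 kg, the base of the pile. Origin at the centre of its underside, z up
- holder: steel specimen holder standing on the bench: plate radius 65, 18 thick, six coloured mounts standing 4 above it on a circle of radius 44, central drive stud of radius 14 from 26 to 50 above the underside (collar of radius 18 below it). About 0.55 kg. Origin at the centre of its underside, z up along the stud
- spray_bottle: amber spray bottle, radius 36, 200 high, bystander; origin at the centre of its underside, z up
- paste_jar: white jar with blue lid, radius 32, 75 high, bystander; origin at the centre of its underside, z up
- mount_tray: yellow tray 120 by 85 by 28 with resin mounts, bystander; origin at the centre of its underside, z up

How it is judged:
On the way, in this order (a step that is already met when the one before it is completed fails the run):
1. the disc's edge is lifted: the disc is tilted by more than 6 degrees while still over the bowl (angle between disc's own z axis and vertical above 0.105 rad and horizontal distance between disc and bowl_centre below 0.1 m), for 0.1 s.
2. the disc lies flat on the large blue-edged disc, nowhere overhanging it (horizontal distance between disc and big_disc below 0.025 m and z of disc in the frame of big_disc below 0.009 m and angle between disc's own z axis and vertical below 0.035 rad), for 0.2 s.
At the end, for the whole second after the job is handed in: blue-edged disc flat on the bench; aluminium disc face up and flat (2 degrees) on it, centres within 25 mm, so nowhere overhanging; holder stud up and flat on the aluminium disc, centres within 30 mm; all released and at rest (all of step 2 and z of disc in the frame of big_disc above 0.003 m and horizontal distance between holder and disc below 0.03 m and z of holder in the frame of disc between 0.003 and 0.009 m and angle between each of holder, big_disc's own z axis and vertical below 0.035 rad and height (world z) of big_disc below 0.004 m and linear speed of each of disc, holder below 0.02 m/s); the robot touches nothing.
It fails at once if the splash cover loaded with more than 30 N (contact force between splash_cover and anything else above 30 N).
It fails at once if the spray bottle pushed more than 30 mm or tipped (distance of spray_bottle from where it was at the start of the episode above 0.03 m or angle between spray_bottle's own z axis and vertical above 0.4 rad).
It fails at once if the jar pushed more than 30 mm or tipped (distance of paste_jar from where it was at the start of the episode above 0.03 m or angle between paste_jar's own z axis and vertical above 0.4 rad).
It fails at once if the tray of mounts pushed more than 30 mm or tipped (distance of mount_tray from where it was at the start of the episode above 0.03 m or angle between mount_tray's own z axis and vertical above 0.4 rad).
It also fails if it takes over 72 s, if anything falls off the work surface, if the arm or the gripper's body presses on something with over 40 N, if the wrist force passes 120 N, or if a joint passes its speed limit or range.

### The arm

A 6-joint arm with a two-finger parallel gripper is mounted at the origin on the work surface. World frame = base frame: x ahead of the robot, y to its left, z up, the work surface at z = 0. Lengths are in m, angles in rad, forces in N, time in s.
With the tool pointing down it reaches from about 0.25 to 0.725 m from the base axis. Payload 4 kg.
Tool frame: the origin (TCP) lies at the very end of the fingers, on their centre line; the grasp point (between the pads) lies 19 mm behind it; z points along the fingers, y is the line along which they close (so a half turn about z gives the same grasp; the last joint's range is limited). The gripper opens to 85 mm and grips with 20 to 120 N. Pads are 22 mm wide; open, the fingers measure 114 mm over their backs; the gripper's body (76 mm by 85 mm) begins 54 mm behind the grasp point. The pads swing forward as they close: fully open they stand 13 mm farther back than shut.
Start: joints at [-1.15, 0.241, 0.005, 1.335, 0, 1.571], TCP at [0.204, -0.456, 0.231] pointing down, gripper open.
Joint ranges: [-2.72, 2.72], [-1.05, 1.87], [-1.09, 1.28], [-1.99, 2.15], [-1.42, 1.44], [-3.14, 3.14]. Speed limits (rad/s): [2.79, 2.79, 3.14, 3.14, 3.14, 3.14].

### API

Orientations are given as a unit quaternion [x, y, z, w].
In Python, from workcell import bot, vision, workorder gives the robot as it stands.
- The arm moves only by the shell command python3 -m creep 'ROWS' [OPENING]. ROWS is JSON, a list of rows, each a list of 2 entries, a list of its own where there are three numbers: the shift along the tool's x, y, z in mm, then the turn, a rotation vector about the tool's x, y, z in rad. In form: [[[dx, dy, dz], [wx, wy, wz]], ...]. A call has 1 to 12 rows; each row shifts and turns the commanded pose from where the row before left it, along the tool's axes as they then stand; what a row does not reach is not made up. A row lasts 1/8 s, in which the tool goes at most 62.5 mm and 10.7 degrees, less where a joint would pass 70% of its speed; a pose out of reach is approached as far as the arm can. A call is refused whole if a number of a shift passes 62.5 or a number of a turn 0.188, either way. A call with a gripper value outside its range is refused whole. OPENING is the finger opening in mm, from 0 to 85.4, set as the call begins (- or left out, the last holds). The fingers move at their own pace and stop on an object; the grip force is fixed at half the most. Time passes only in rows, so rows that do not move let the fingers close. It gives the time, the measured TCP pose, the force, the opening and the grip force at its end, in the units of the state.
- bot.get_obs(): the state, without advancing time (a new reading comes with each control period).
- vision.camera(name): name is "scene" or "top" or "wrist"; returns a dict with "image" (400x640x3 uint8, blue, green, red), "z_map" (400x640 float32, m along the optical axis (not along the pixel's ray), 0 where there is no reading), "K" (3x3 intrinsics, pixels), "rvec" (rotation vector, rad) and "tvec" (3), from world to camera coordinates, as OpenCV has them; the wrist camera has in their place "tool_from_camera" (4x4, takes a point from camera to tool coordinates, whose origin is the TCP and whose axes are the flange's). Camera axes: x right, y down, z forward; pixel columns grow to the right and rows downward; lengths in m; the calibration is good to about 2 mm. A picture is of the moment at which its call begins: read the wrist's pose just before it.
- workorder.job_done(): hands the job in; it is judged then, once.
Trained networks look in a picture, given as the dict that the camera call returned (one of the last four; its "shot" number tells which), for a name from the list of things; names that differ only in an ending like _2 or _b are one class to them, and where a whole thing is asked for, a point or a joint stands for the part that bears it (a point fixed in the world has none). Each returns a list of dicts, best first, with "score" (0 to 1); they miss things now and then, are a little off and sometimes report something else, mostly with a low value. They report only what shows in the picture. A call takes as long as a camera call.
- vision.spot_in(picture, query): "position" ([column, row] in pixels, amid what is visible of it).
- vision.place_of(picture, query): "position" ([column, row] in pixels: a listed point, or the origin of a listed thing).
The state is a dict: "clock": time; "joint_pos": joint angles; "joint_vel": joint speeds; "tau": joint torques, N m; "eef_pos": TCP position; "tool_rot": TCP orientation; "ft_force": force on the tool from outside, world axes, zero at the start; "ft_torque": the same for the moment, N m; "grip_width": finger opening in m; "grasp_force": force on a finger pad.
Only numpy, scipy, OpenCV 4.12 (cv2) and the standard library are available. Lean on these libraries where they do the work, as an engineer would, in place of code of your own. Each camera call takes 0.05 s, during which the arm holds its last target. There are 200 camera calls.

## Working session

There is one attempt and no reset: what is moved stays moved. The work goes in short steps, Python scripts to look and compute and a shell command to move; the robot and the scene stay as the last step left them, time stands still between calls to the robot, and variables do not carry over. Pictures are saved under pics/ and viewed, at most 10 in all, crops included, and the job is handed in when it is done.

```bash
ls; mkdir -p pics; cat > h.py <<'E'
import numpy as np, cv2, json
from scipy.spatial.transform import Rotation as R
from workcell import bot, vision, workorder
def extr(p,obs=None):
    if 'rvec' in p:
        Rm=cv2.Rodrigues(np.array(p['rvec'],float))[0]; t=np.array(p['tvec'],float).ravel()
        T=np.eye(4);T[:3,:3]=Rm.T;T[:3,3]=-Rm.T@t;return T
    T=np.eye(4);T[:3,:3]=R.from_quat(obs['tool_rot']).as_matrix();T[:3,3]=obs['eef_pos']
    return T@np.array(p['tool_from_camera'])
def shot(n):
    o=bot.get_obs();p=vision.camera(n);return p,extr(p,o)
def onplane(p,T,uv,z):
    d=T[:3,:3]@(np.linalg.inv(p['K'])@np.array([uv[0],uv[1],1.]));c=T[:3,3]
    return c+d*(z-c[2])/d[2]
def cloud(p,T):
    z=p['z_map'];v,u=np.mgrid[:z.shape[0],:z.shape[1]];K=np.array(p['K'])
    P=np.stack([(u-K[0,2])/K[0,0]*z,(v-K[1,2])/K[1,1]*z,z],-1)
    return P@T[:3,:3].T+T[:3,3]
E
python3 - <<'E'
from h import *
ims=[]
for n in ['top','scene']:
    p,T=shot(n);C=cloud(p,T);cv2.imwrite(f'pics/{n}0.png',p['image'])
    print(n,T[:3,3].round(3),T[:3,2].round(3))
    for q in ['machine','bowl_centre','splash_cover','disc','slot_web','big_disc','holder','spray_bottle','paste_jar','mount_tray']:
        r=vision.place_of(p,q)[:2]
        for a in r:
            u=a['position'];i,j=int(round(u[1])),int(round(u[0]))
            i=min(max(i,0),399);j=min(max(j,0),639)
            print(q,round(a['score'],2),np.round(u,1),C[i,j].round(3))
E
```

```text
pics
top [0.404 0.064 1.185] [ 0.122  0.002 -0.993]
machine 0.73 [429.8 176. ] [ 0.573 -0.221  0.108]
slot_web 0.66 [419.1 203. ] [ 0.504 -0.191  0.108]
big_disc 0.57 [283.5 201.7] [0.519 0.155 0.01 ]
holder 0.93 [199.5 189.5] [0.552 0.382 0.024]
spray_bottle 0.65 [313.7 115. ] [0.743 0.071 0.076]
spray_bottle 0.57 [199.9 194.1] [0.541 0.382 0.023]
paste_jar 0.82 [226.4 128.2] [0.71  0.303 0.075]
scene [1.25  0.132 0.906] [-0.656 -0.07  -0.751]
splash_cover 0.72 [435.7 165.4] [0.321 0.357 0.026]
disc 0.61 [194.1 194.8] [ 0.581 -0.252  0.113]
disc 0.39 [430.1 166.4] [0.329 0.339 0.028]
slot_web 0.87 [226.  176.6] [ 0.51  -0.191  0.11 ]
big_disc 0.63 [360.2 219.7] [0.527 0.153 0.005]
holder 0.57 [458.5 232.6] [0.562 0.395 0.03 ]
spray_bottle 0.74 [322.3 308.3] [0.815 0.084 0.058]
paste_jar 0.6 [426.8 293.3] [0.751 0.307 0.052]
paste_jar 0.3 [202.9 226.8] [ 0.673 -0.203  0.112]
mount_tray 0.63 [433.2 167.4] [0.33  0.348 0.026]
mount_tray 0.31 [201.1 229.5] [ 0.679 -0.206  0.108]
```

```bash
sleep 1; ls pics
```

```text
scene0.png
top0.png
```

View pics/top0.png

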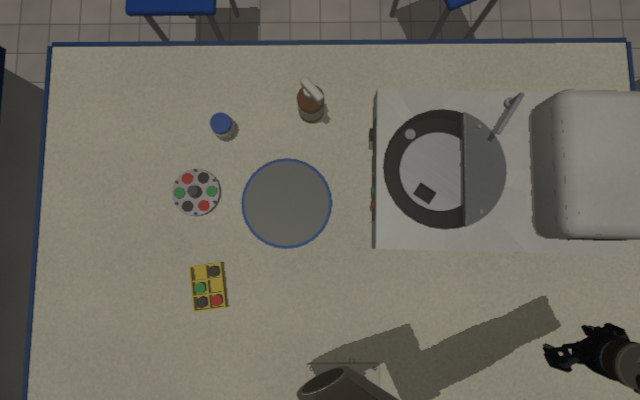

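View pics/scene0.png

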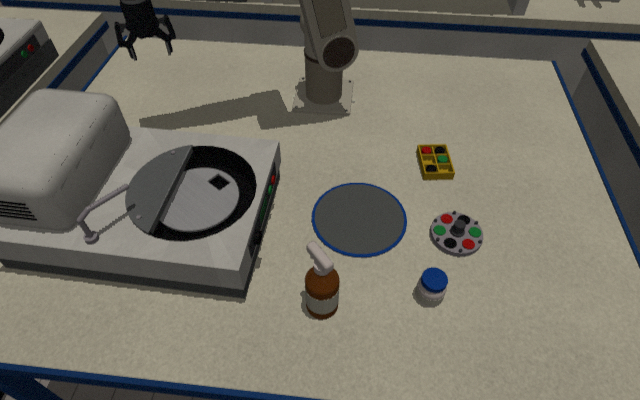

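The top view shows the grinder upright, with its front toward image-left (world +y). Bowl centre is near (445,170), and the slot near (425,193) points about 45° off the front, toward the robot. The big disc is at (287,203), the holder at (197,192), the jar at (222,126), the bottle at (311,105) and the tray at (208,287). The scene view agrees.

```bash
cat > m1.py <<'E'
from h import *
def circ(P):
    A=np.c_[2*P,np.ones(len(P))];b=(P**2).sum(1);s=np.linalg.lstsq(A,b,rcond=None)[0]
    r=np.sqrt(s[2]+s[0]**2+s[1]**2)
    return s[:2],r
p,T=shot('top');C=cloud(p,T);im=p['image'].astype(int);g=im.sum(2)/3
# disc mask: bright in bowl region, z ~.111
def edge(mask):
    cs,_=cv2.findContours(mask.astype(np.uint8),cv2.RETR_CCOMP,cv2.CHAIN_APPROX_NONE)
    return sorted([c[:,0] for c in cs],key=len)[::-1]
z=C[...,2]; reg=np.zeros(z.shape,bool);reg[110:235,380:464]=1
m=reg&(abs(z-.111)<.012)&(g>110)
E=edge(m)
for c in E[:3]:
    W=np.array([onplane(p,T,q,.111)[:2] for q in c]);print('disc contour',len(c),W.mean(0).round(4),W.min(0).round(3),W.max(0).round(3))
    if len(c)>100:
        W=W[c[:,0]<458]
        for k in range(5):
            cc,r=circ(W);d=abs(np.hypot(*(W-cc).T)-r);W=W[d<max(.003,np.median(d)*2)]
        print(' circ',cc,r,len(W))
# slot
s=reg&(g<80);n,l,st,ce=cv2.connectedComponentsWithStats(s.astype(np.uint8))
for i in range(1,n):
    if 60<st[i,4]<900: print('dark',st[i],ce[i],onplane(p,T,ce[i],.111).round(4))
# lip line
# case front edge: points z~.139 & beyond
M=(abs(z-.139)<.006);W=C[M];W=W[(W[:,1]<0)&(W[:,1]>-.5)]
fr=[]
for x in np.arange(.42,.74,.02):
    q=W[abs(W[:,0]-x)<.006];
    if len(q): fr.append((x,q[:,1].max()))
fr=np.array(fr);print('front edge',np.polyfit(*fr.T,1),fr[:,1].round(3))
# rim circle of the bowl dark: outer/inner
M=(z<.1)&(z>.06)
# big disc blue edge
b=(im[...,0]-im[...,2]>50);b[:150]=0;b[260:]=0;b[:,:230]=0;b[:,345:]=0
c=edge(b)[0];W=np.array([onplane(p,T,q,.006)[:2] for q in c]);print('big',circ(W))
# holder
M=(abs(z-.018)<.012)&(z>.012);M[:155]=0;M[230:]=0;M[:,:150]=0;M[:,230:]=0
c=edge(M)[0];W=np.array([onplane(p,T,q,.018)[:2] for q in c]);print('holder',circ(W))
M=(z>.036)&(z<.06);M[:155]=0;M[230:]=0;M[:,:150]=0;M[:,230:]=0;print('stud',C[M].mean(0),M.sum(),C[M][:,2].max())
# cover lip edge: grey cover z~.149
M=(abs(z-.149)<.006)&(abs(C[...,0]-.59)<.14);
ys=[]
for x in np.arange(.5,.68,.02):
    q=C[M&(abs(C[...,0]-x)<.006)];q=q[q[:,1]<-.2]
    if len(q): ys.append((x,q[:,1].max()))
ys=np.array(ys);print('lip',np.polyfit(*ys.T,1),ys[:,1].round(3))
print(bot.get_obs()['clock'])
cv2.imwrite('pics/bowl.png',cv2.resize(p['image'][90:250,370:520],None,fx=4,fy=3.75))
E
python3 m1.py
```

```text
disc contour 213 [ 0.5846 -0.2318] [ 0.486 -0.296] [ 0.683 -0.145]
 circ [ 0.5848822  -0.24361003] 0.09751665617064674 146
disc contour 60 [ 0.5292 -0.2048] [ 0.499 -0.236] [ 0.56  -0.174]
disc contour 4 [ 0.662  -0.2417] [ 0.659 -0.244] [ 0.665 -0.239]
dark [414 183  22  21 257] [424.33463035 192.80544747] [ 0.5297 -0.2045  0.111 ]
front edge [-0.03447024 -0.06183233] [-0.077 -0.077 -0.078 -0.079 -0.079 -0.08  -0.078 -0.079 -0.083 -0.084
 -0.084 -0.085 -0.084 -0.085 -0.086 -0.087]
big (array([0.51878423, 0.14913155]), np.float64(0.1207200083288316))
holder (array([0.54782978, 0.3942684 ]), np.float64(0.0635803278900718))
stud [0.54786953 0.39369659 0.04830365] 96 0.05571124296998531
lip [-0.03134859 -0.27619151] [-0.291 -0.292 -0.293 -0.294 -0.295 -0.295 -0.296 -0.296 -0.296 -0.298]
1.15
```

```bash
cat >> h.py <<'E'
def plan(pos,yaw,tilt=0.,o=None):
    """target: tool z down, tool y at heading yaw; tilt: then turn about world axis that raises the +heading edge"""
    o=o or bot.get_obs();R0=R.from_quat(o['tool_rot']);p0=np.array(o['eef_pos'])
    best=None
    for k in (0,np.pi):
        a=yaw+k;y=np.array([np.cos(a),np.sin(a),0]);z=np.array([0,0,-1.]);x=np.cross(y,z)
        Rt=R.from_matrix(np.c_[x,y,z])
        ax=np.array([np.sin(yaw),-np.cos(yaw),0]) # rotates heading up
        Rt=R.from_rotvec(ax*tilt)*Rt
        w=(R0.inv()*Rt).as_rotvec()
        if best is None or np.linalg.norm(w)<np.linalg.norm(best[0]): best=(w,Rt)
    w,Rt=best;d=np.array(pos)-p0
    print('turn(tool)',w.round(3),'shift if turned first',(Rt.inv().apply(d)*1000).round(1),'shift before turn',(R0.inv().apply(d)*1000).round(1))
    print('now',p0.round(4),R0.as_matrix().round(3).tolist(),'q',np.round(o['joint_pos'],2),'t',o['clock'],'F',np.round(o['ft_force'],1),'w',round(o['grip_width'],4))
E
python3 -c "
from h import *
plan([.509,-.1905,.21],np.radians(144.7))"
```

```text
turn(tool) [-0.    -0.    -0.534] shift if turned first [393.1  95.1  21.3] shift before turn [ 386.8 -118.2   21.3]
now [ 0.2042 -0.4564  0.2313] [[0.913, 0.408, 0.0], [0.408, -0.913, 0.0], [0.0, -0.0, -1.0]] q [-1.15  0.24  0.    1.34  0.    1.57] t 1.15 F [-0.2 -0.2  0.5] w 0.0854
```

```bash
python3 -m creep '[[[0,0,0],[0,0,-0.178]],[[0,0,0],[0,0,-0.178]],[[0,0,0],[0,0,-0.178]],[[49,12,2],[0,0,0]],[[49,12,2],[0,0,0]],[[49,12,2],[0,0,0]],[[49,12,2],[0,0,0]],[[49,12,2],[0,0,0]],[[49,12,3],[0,0,0]],[[49,12,4],[0,0,0]],[[49,11,4],[0,0,0]]]' 42; python3 -m creep '[[[0,0,0],[0,0,0]],[[0,0,0],[0,0,0]]]' 
python3 - <<'E'
from h import *
p,T=shot('wrist');cv2.imwrite('pics/w1.png',p['image'])
for q in ['slot_web','disc','bowl_centre']:
    for a in vision.place_of(p,q)[:2]: print(q,round(a['score'],2),np.round(a['position']),onplane(p,T,a['position'],.108).round(4))
plan([.509,-.1905,.096],np.radians(144.7))
C=cloud(p,T);z=C[...,2];print(p['tool_from_camera'])
m=(z>.1)&(z<.12)&(np.hypot(C[...,0]-.585,C[...,1]+.2445)<.11)
print('disc z',np.median(z[m]),m.sum())
E
```

```text
clock: 2.52
eef_pos: [0.5095, -0.1901, 0.2103]
tool_rot: [0.888, 0.459, 0.0, 0.0]
ft_force: [0.5, 0.3, -0.2]
grip_width: 0.0419
grasp_force: 0.0
clock: 2.78
eef_pos: [0.508, -0.1913, 0.2101]
tool_rot: [0.888, 0.46, -0.0, -0.0]
ft_force: [-1.3, -0.3, 0.3]
grip_width: 0.0421
grasp_force: 0.0
slot_web 0.7 [318. 197.] [ 0.5105 -0.1926  0.108 ]
disc 0.65 [419. 193.] [ 0.5874 -0.2428  0.108 ]
turn(tool) [ 0.     0.    -0.002] shift if turned first [  2.3   0.2 114.6] shift before turn [2.300e+00 1.000e-01 1.146e+02]
now [ 0.5076 -0.1923  0.2106] [[0.579, 0.815, 0.0], [0.815, -0.579, -0.0], [-0.0, 0.0, -1.0]] q [-0.36  0.33  0.08  1.32 -0.    1.83] t 2.975 F [0.7 0.2 0.9] w 0.0423
[[-1.19596083e-03 -9.53903299e-01 -3.00111755e-01  7.75494515e-02]
 [ 9.99999276e-01 -1.18066407e-03 -2.32315510e-04  6.03413519e-04]
 [-1.32724635e-04 -3.00111816e-01  9.53904021e-01 -1.42241733e-01]
 [ 0.00000000e+00  0.00000000e+00  0.00000000e+00  1.00000000e+00]]
disc z 0.11060132613947585 30980
```

View pics/w1.png

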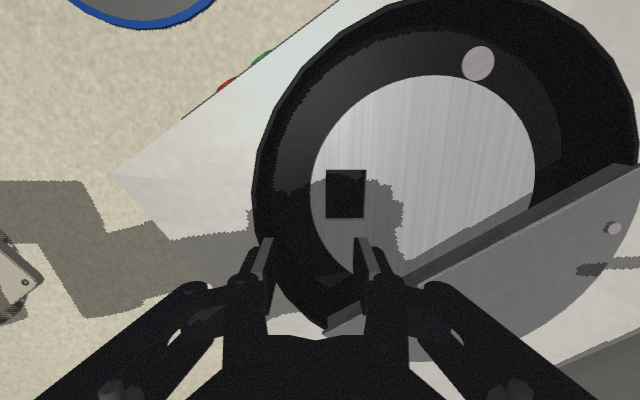

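The wrist view shows the slot at columns 326–365, rows 169–217, and the web just left of it at about (318,195). It lines up with the fingers along their closing direction.

```bash
python3 - <<'E'
from h import *
p,T=shot('wrist')
g=p['image'].mean(2);s=np.zeros(g.shape,np.uint8);s[150:235,312:385]=(g[150:235,312:385]<45)
n,l,st,ce=cv2.connectedComponentsWithStats(s);i=1+st[1:,4].argmax();print(st[i],ce[i])
c=cv2.findContours((l==i).astype(np.uint8),0,1)[0][0][:,0]
W=np.array([onplane(p,T,q,.111)[:2] for q in c]);r=cv2.minAreaRect((W*1000).astype(np.float32));print(r)
ctr=np.array(onplane(p,T,ce[i],.111)[:2]);print('slot ctr',ctr)
for bc in ([.585,-.2445],): 
    h=ctr-bc;print(np.degrees(np.arctan2(h[1],h[0])),np.hypot(*h))
E
```

```text
[ 325  169   40   48 1828] [344.05251641 192.66411379]
((531.8342895507812, -203.8760528564453), (44.15735626220703, 34.6688232421875), 54.52278518676758)
slot ctr [ 0.53202482 -0.20348904]
142.2545996090996 0.06699454217834958
```

```bash
python3 -m creep '[[[4,1,30],[0,0,0]],[[0,0,30],[0,0,0]],[[0,0,25],[0,0,0]],[[0,0,10],[0,0,0]],[[0,0,10],[0,0,0]],[[0,0,9.5],[0,0,0]],[[0,0,0],[0,0,0]],[[0,0,0],[0,0,0]]]' 
python3 -m creep '[[[0,0,0],[0,0,0]],[[0,0,0],[0,0,0]],[[0,0,0],[0,0,0]],[[0,0,0],[0,0,0]],[[0,0,0],[0,0,0]],[[0,0,0],[0,0,0]]]' 0
```

```text
clock: 4.03
eef_pos: [0.5128, -0.1893, 0.0984]
tool_rot: [0.888, 0.459, 0.001, 0.002]
ft_force: [-1.5, 0.5, 10.5]
grip_width: 0.0422
grasp_force: 3.2
clock: 4.78
eef_pos: [0.5121, -0.1889, 0.0962]
tool_rot: [0.888, 0.459, 0.001, 0.001]
ft_force: [1.8, -0.2, 4.1]
grip_width: 0.011
grasp_force: 58.5
```

```bash
python3 - <<'E'
from h import *
p,T=shot('wrist');cv2.imwrite('pics/w2.png',p['image'])
p,T=shot('top');C=cloud(p,T);z=C[...,2]
m=(abs(z-.115)<.02)&(C[...,1]>-.285)&(np.hypot(C[...,0]-.585,C[...,1]+.244)<.09)&(p['image'].mean(2)>110)
A=C[m];s=np.linalg.lstsq(np.c_[A[:,:2],np.ones(len(A))],A[:,2],rcond=None)[0];print(s,len(A))
E
```

```text
[ 0.0042499  -0.0112133   0.10606649] 1479
```

View pics/w2.png

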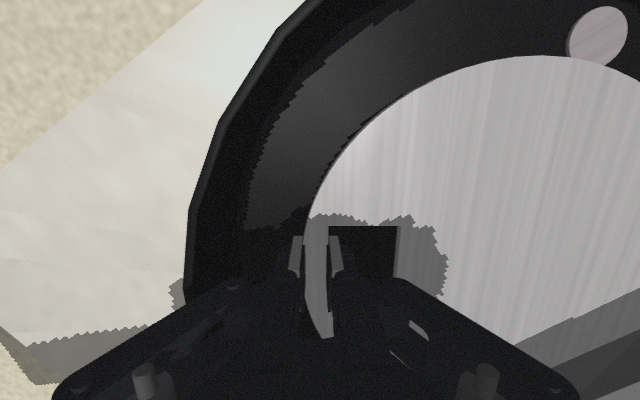

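Clean pinch: the web at columns 303–328 sits between both pads, with one finger in the slot. Next I swing it round the bowl axis to face the operator's side.

```bash
python3 -m creep '[[[9.1,0.45,0],[0,0,0.0986]],[[9.1,0.45,0],[0,0,0.0986]],[[9.1,0.45,0],[0,0,0.0986]],[[9.1,0.45,0],[0,0,0.0986]],[[9.1,0.45,0],[0,0,0.0986]],[[0,0,0],[0,0,0]]]' 
python3 - <<'E'
from h import *
o=bot.get_obs();p=np.array(o['eef_pos']);M=R.from_quat(o['tool_rot']).as_matrix()
print('centre est',p+.0925*M[:,1],o['ft_torque'])
E
```

```text
clock: 5.62
eef_pos: [0.5461, -0.16, 0.0959]
tool_rot: [0.973, 0.229, 0.0, 0.001]
ft_force: [1.4, -3.2, 4.4]
grip_width: 0.0109
grasp_force: 58.7
centre est [ 0.58744674 -0.24273162  0.09609411] [-0.71784009 -0.47499757  0.02239584]
```

```bash
python3 -m creep '[[[9.1,0.45,0],[0,0,0.0986]],[[9.1,0.45,0],[0,0,0.0986]],[[9.1,0.45,0],[0,0,0.0986]],[[9.1,0.45,0],[0,0,0.0986]],[[9.1,0.45,0],[0,0,0.0986]],[[0,0,0],[0,0,0]]]' 
python3 - <<'E'
from h import *
o=bot.get_obs();p=np.array(o['eef_pos']);M=R.from_quat(o['tool_rot']).as_matrix()
print('centre est',p+.0925*M[:,1],o['ft_torque'],M.round(3).tolist(),np.round(o['joint_pos'],2))
# tilt rows: pivot at platen rear edge, 140 mm along +tool y from the web, 9 mm above the TCP plane
w=-.35/6
c=np.array([0,140,-9.])
print('row shift', c-R.from_rotvec([w,0,0]).apply(c), 'wx',w)
E
```

```text
clock: 6.38
eef_pos: [0.5892, -0.1497, 0.0956]
tool_rot: [1.0, -0.015, -0.001, -0.0]
ft_force: [0.3, -0.5, 5.6]
grip_width: 0.011
grasp_force: 58.8
centre est [ 0.58650105 -0.24219387  0.09564075] [-0.24644164 -0.120146    0.03004886] [[1.0, -0.029, -0.001], [-0.029, -1.0, 0.0], [-0.001, -0.0, -1.0]] [-0.25  0.54  0.09  1.12 -0.    2.92]
row shift [0.         0.76282922 8.14672774] wx -0.05833333333333333
```

```bash
python3 -m creep '[[[0,0,0],[0,0,0]],[[0,0,0],[0,0,0]],[[0,0,0],[0,0,0]],[[0,0,0],[0,0,0]],[[0,0,-20],[0,0,0]],[[0,0,-30],[0,0,0]],[[0,0,-50],[0,0,0]]]' 42
python3 -m creep '[[[0,0,0],[0,0,-0.1848]],[[0,0,0],[0,0,-0.1848]],[[0,0,0],[0,0,-0.1848]],[[0,0,0],[0,0,-0.1848]],[[0,0,0],[0,0,-0.1848]],[[0,0,0],[0,0,-0.1848]],[[0,0,0],[0,0,-0.1848]],[[0,0,0],[0,0,-0.1848]],[[0,0,0],[0,0,-0.1848]]]'
python3 -m creep '[[[0,0,0],[0,0,-0.1848]],[[0,0,0],[0,0,-0.1848]],[[0,0,0],[0,0,-0.1848]],[[0,0,0],[0,0,-0.1848]],[[0,0,0],[0,0,-0.1848]],[[0,0,0],[0,0,-0.1848]],[[0,0,0],[0,0,-0.1848]],[[0,0,0],[0,0,-0.1848]],[[0,0,0],[0,0,0]],[[0,0,0],[0,0,0]]]'
python3 - <<'E'
from h import *
p,T=shot('wrist');cv2.imwrite('pics/w3.png',p['image'])
for a in vision.place_of(p,'slot_web')[:2]: print(round(a['score'],2),np.round(a['position']),onplane(p,T,a['position'],.108).round(4))
plan([.5892,-.1497,.096],np.radians(88.3))
E
```

```text
clock: 7.25
eef_pos: [0.5866, -0.149, 0.1931]
tool_rot: [1.0, -0.015, -0.004, -0.001]
ft_force: [0.5, -0.2, 0.2]
grip_width: 0.0419
grasp_force: 0.0
clock: 8.38
eef_pos: [0.588, -0.1492, 0.1941]
tool_rot: [0.682, 0.731, -0.001, -0.002]
ft_force: [0.7, 0.0, 0.4]
grip_width: 0.0418
grasp_force: 0.0
clock: 9.62
eef_pos: [0.5889, -0.1495, 0.195]
tool_rot: [0.017, 1.0, 0.0, -0.001]
ft_force: [-0.3, -0.7, -0.3]
grip_width: 0.042
grasp_force: 0.0
0.87 [316. 198.] [ 0.5869 -0.1485  0.108 ]
turn(tool) [ 0.    -0.001 -0.003] shift if turned first [ 0.1 -0.1 99.4] shift before turn [ 0.  -0.2 99.4]
now [ 0.5893 -0.1496  0.1954] [[-0.999, 0.032, -0.001], [0.032, 0.999, 0.0], [0.001, 0.0, -1.0]] q [-0.25  0.47  0.25  1.35  0.   -0.22] t 9.725 F [-1.1 -0.2 -0.3] w 0.0425
```

View pics/w3.png

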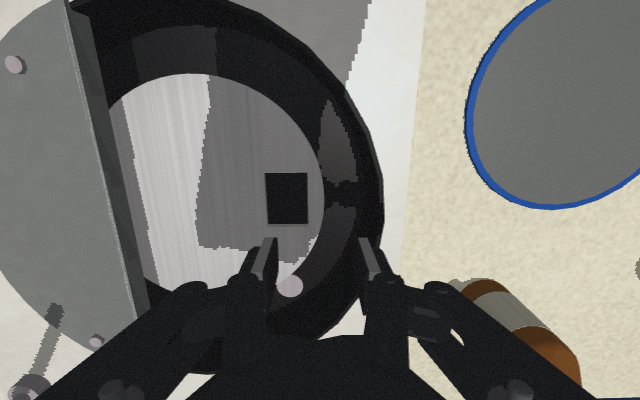

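The wrist view shows the slot at columns 265–308, rows 172–226, now facing the operator's side. The lip runs from (85,5) to (145,310), and the bottle is at lower right (520,340).

```bash
python3 - <<'E'
from h import *
p,T=shot('wrist')
g=p['image'].mean(2);s=np.zeros(g.shape,np.uint8);s[160:236,255:318]=(g[160:236,255:318]<45)
n,l,st,ce=cv2.connectedComponentsWithStats(s);i=1+st[1:,4].argmax();print(st[i],ce[i])
c=cv2.findContours((l==i).astype(np.uint8),0,1)[0][0][:,0]
W=np.array([onplane(p,T,q,.111)[:2] for q in c]);r=cv2.minAreaRect((W*1000).astype(np.float32));print(r)
ctr=np.array(r[0])/1000
for a in (88.3,90+r[2],r[2],r[2]-90):
    h=np.array([np.cos(np.radians(a)),np.sin(np.radians(a))]);print(a,'web',ctr+.025*h,'centre',ctr-.068*h)
E
```

```text
[ 266  172   42   51 2027] [286.78095708 197.04489393]
((585.0501708984375, -173.30862426757812), (34.200172424316406, 44.49124526977539), 88.05873107910156)
88.3 web [ 0.58579183 -0.14831963] centre [ 0.58303287 -0.24127869]
178.05873107910156 web [ 0.56006452 -0.17246175] centre [ 0.65301114 -0.17561213]
88.05873107910156 web [ 0.58589705 -0.14832297] centre [ 0.58274667 -0.2412696 ]
-1.9412689208984375 web [ 0.61003582 -0.1741555 ] centre [ 0.5170892  -0.17100512]
```

```bash
python3 -m creep '[[[3,1,30],[0,0,0]],[[0,0,25],[0,0,0]],[[0,0,20],[0,0,0]],[[0,0,10],[0,0,0]],[[0,0,8],[0,0,0]],[[0,0,6.5],[0,0,0]],[[0,0,0],[0,0,0]],[[0,0,0],[0,0,0]]]' 
python3 -m creep '[[[0,0,0],[0,0,0]],[[0,0,0],[0,0,0]],[[0,0,0],[0,0,0]],[[0,0,0],[0,0,0]],[[0,0,0],[0,0,0]]]' 0
python3 - <<'E'
from h import *
plan([.586,-.1482,.096],np.radians(88.1))
w=-.36/8;c=np.array([0,-140,-9.]);print(c-R.from_rotvec([w,0,0]).apply(c),w)
E
```

```text
clock: 10.78
eef_pos: [0.5875, -0.1485, 0.1001]
tool_rot: [0.015, 1.0, 0.0, 0.002]
ft_force: [-6.8, 0.5, 14.3]
grip_width: 0.0425
grasp_force: 5.9
clock: 11.4
eef_pos: [0.5874, -0.1489, 0.0967]
tool_rot: [0.016, 1.0, -0.0, 0.001]
ft_force: [1.3, -1.7, 4.7]
grip_width: 0.011
grasp_force: 58.6
turn(tool) [-0.001  0.001  0.002] shift if turned first [1.5 0.7 0.7] shift before turn [1.5 0.7 0.7]
now [ 0.5874 -0.1489  0.0967] [[-1.0, 0.031, 0.001], [0.031, 1.0, -0.001], [-0.001, -0.001, -1.0]] q [-0.25  0.53  0.08  1.12 -0.   -0.22] t 11.4 F [ 1.3 -1.7  4.7] w 0.011
[ 0.          0.26313725 -6.30698493] -0.045
```

```bash
python3 -m creep '[[[0,0.3,-6.3],[-0.045,0,0]],[[0,0.3,-6.3],[-0.045,0,0]],[[0,0.3,-6.3],[-0.045,0,0]],[[0,0.3,-6.3],[-0.045,0,0]],[[0,0,0],[0,0,0]],[[0,0,0],[0,0,0]]]' 
cat > tilt.py <<'E'
from h import *
p,T=shot('wrist');o=bot.get_obs();C=cloud(p,T);g=p['image'].mean(2);M=R.from_quat(o['tool_rot']).as_matrix();t=np.array(o['eef_pos'])
L=(C-t)@M  # tool coords
s=np.sign(float(__import__('sys').argv[1])) if len(__import__('sys').argv)>1 else -1
m=(abs(L[...,0]-0)<.09)&(L[...,1]*s>.045)&(L[...,1]*s<.13)&(abs(L[...,2]+.012)<.06)&(p['z_map']>0)&(g>60)
A=L[m]
for k in range(8):
    q=np.linalg.lstsq(np.c_[A[:,:2],np.ones(len(A))],A[:,2],rcond=None)[0];r=abs(np.c_[A[:,:2],np.ones(len(A))]@q-A[:,2]);A=A[r<max(.0015,2*np.median(r))]
n=np.array([-q[0],-q[1],1]);n=-n/np.linalg.norm(n);N=M@n
print('pts',len(A),'plane in tool',q.round(4),'normal world',N.round(4),'tilt deg',np.degrees(np.arccos(N[2])).round(2))
i=np.abs(A[:,1]*s-.07).argmin()
print('tool tilt',np.degrees(np.arccos(-M[2,2])).round(2),'F',np.round(o['ft_force'],1),'w',o['grip_width'],'p',t.round(4),'t',o['clock'])
# disc centre of underside from web: along plane 93 mm
d=np.array([0,s,q[1]*s]);d/=np.linalg.norm(d)
web=np.array([0,0,q[2]]);cen=web+.093*d-.006*n;print('centre world',(t+M@cen).round(4),'rear bottom',(t+M@(web+.193*d-.006*n)).round(4),'web top in tool z',q[2].round(4))
E
python3 tilt.py
```

```text
clock: 12.15
eef_pos: [0.5861, -0.1495, 0.1204]
tool_rot: [0.016, 0.996, 0.089, 0.0]
ft_force: [1.0, -3.8, -1.4]
grip_width: 0.011
grasp_force: 58.8
pts 43665 plane in tool [-0.0003  0.0178 -0.0128] normal world [-0.0031 -0.16    0.9871] tilt deg 9.21
tool tilt 10.23 F [ 0.1 -3.  -1.1] w 0.01069348069324402 p [ 0.5862 -0.1494  0.1205] t 12.2
centre world [ 0.5833 -0.2425  0.1123] rear bottom [ 0.5802 -0.3412  0.0963] web top in tool z -0.0128
```

```bash
python3 -m creep '[[[0,0.3,-6.3],[-0.045,0,0]],[[0,0.3,-6.3],[-0.045,0,0]],[[0,0.3,-6.3],[-0.045,0,0]],[[0,0.3,-6.3],[-0.045,0,0]],[[0,0.3,-6.3],[-0.045,0,0]],[[0,0,0],[0,0,0]],[[0,0,0],[0,0,0]]]' ; python3 tilt.py
```

```text
clock: 13.08
eef_pos: [0.5863, -0.1563, 0.1515]
tool_rot: [0.015, 0.98, 0.2, 0.003]
ft_force: [1.0, -3.3, -1.5]
grip_width: 0.0105
grasp_force: 59.0
pts 42021 plane in tool [ 0.0009  0.0215 -0.0128] normal world [-0.0117 -0.3725  0.928 ] tilt deg 21.88
tool tilt 23.11 F [ 0.2 -3.6 -2.2] w 0.010554169860746714 p [ 0.5863 -0.1562  0.1516] t 13.125
centre world [ 0.5835 -0.2452  0.1232] rear bottom [ 0.5806 -0.338   0.0859] web top in tool z -0.0128
```

```bash
python3 -m creep '[[[0,10,0],[0,0,0]],[[0,15,0.3],[0,0,0]],[[0,15,0.3],[0,0,0]],[[0,15,0.3],[0,0,0]],[[0,15,0.3],[0,0,0]],[[0,15,0.3],[0,0,0]],[[0,10,0],[0,0,0]],[[0,0,0],[0,0,0]]]' ; python3 tilt.py
```

```text
clock: 14.12
eef_pos: [0.5893, -0.0672, 0.1886]
tool_rot: [0.015, 0.979, 0.201, 0.003]
ft_force: [0.1, -0.2, -3.5]
grip_width: 0.0104
grasp_force: 58.5
pts 33200 plane in tool [-0.0027 -0.0486 -0.0122] normal world [-0.0107 -0.4379  0.8989] tilt deg 25.98
tool tilt 23.2 F [-0.1 -0.6 -4.7] w 0.011041223372016505 p [ 0.5893 -0.0678  0.1882] t 14.175
centre world [ 0.5866 -0.1535  0.1533] rear bottom [ 0.5839 -0.2434  0.1095] web top in tool z -0.0122
```

```bash
python3 -m creep '[[[0,14,-32],[0,0,0]],[[0,16,-37],[0,0,0]],[[0,0,0],[0.08,0,0]],[[0,0,0],[0.08,0,0]],[[0,0,0],[0.08,0,0]],[[0,0,0],[0.08,0,0]],[[0,0,0],[0.085,0,0]],[[0,0,0],[0,0,0]],[[0,0,0],[0,0,0]]]' ; python3 tilt.py; python3 -c "
from h import *
plan([.522,.242,.2],np.radians(88))"
```

```text
clock: 15.3
eef_pos: [0.5891, -0.0681, 0.2631]
tool_rot: [0.016, 1.0, 0.001, -0.0]
ft_force: [-1.1, -0.3, -3.8]
grip_width: 0.0108
grasp_force: 59.2
pts 35366 plane in tool [-0.0017 -0.1167 -0.0125] normal world [-0.0012 -0.1171  0.9931] tilt deg 6.72
tool tilt 0.08 F [ 0.5  0.  -4. ] w 0.01055709225347093 p [ 0.5891 -0.0684  0.2631] t 15.35
centre world [ 0.5861 -0.16    0.2588] rear bottom [ 0.5829 -0.2593  0.2471] web top in tool z -0.0125
turn(tool) [ 0.001 -0.001  0.002] shift if turned first [ 77.9 307.9  63.1] shift before turn [ 77.1 308.   63.5]
now [ 0.5891 -0.0684  0.2631] [[-0.999, 0.032, -0.001], [0.032, 0.999, 0.001], [0.001, 0.001, -1.0]] q [-0.12  0.42  0.35  1.49  0.   -0.08] t 15.35 F [ 0.5  0.  -4. ] w 0.0106
```

```bash
python3 -m creep '[[[8,15,0],[0,0,0]],[[10,30,0],[0,0,0]],[[10,38,0],[0.02,0,0]],[[10,38,0],[0.02,0,0]],[[10,38,0],[0.02,0,0]],[[10,38,0],[0.02,0,0]],[[10,38,4],[0.02,0,0]],[[6,34,6],[0.02,0,0]],[[3,24,6],[0,0,0]],[[1,12,4],[0,0,0]],[[0,0,0],[0,0,0]],[[0,0,0],[0,0,0]]]' ; python3 tilt.py
python3 - <<'E'
from h import *
p,T=shot('top');im=p['image'].astype(int)
p2,T2=p,T
p,T=shot('wrist')
for a in vision.place_of(p2,'big_disc')[:1]: print(a['score'],onplane(p2,T2,a['position'],.0))
plan([.522,.242,.03],np.radians(88),-.12)
E
```

```text
clock: 16.85
eef_pos: [0.521, 0.2358, 0.2288]
tool_rot: [0.016, 0.998, -0.06, -0.001]
ft_force: [0.2, 0.0, -4.0]
grip_width: 0.0112
grasp_force: 59.2
pts 35231 plane in tool [-0.0017 -0.1167 -0.0125] normal world [0.001  0.0036 1.    ] tilt deg 0.22
tool tilt 6.87 F [ 0.1 -0.7 -5.4] w 0.010366132793954711 p [0.5212 0.2358 0.2289] t 16.9
centre world [0.5181 0.1443 0.2356] rear bottom [0.5149 0.0443 0.236 ] web top in tool z -0.0125
turn(tool) [0.    0.001 0.002] shift if turned first [ -0.6  29.8 196.7] shift before turn [ -0.5  29.7 196.7]
now [0.5211 0.236  0.2288] [[-0.999, 0.032, -0.003], [0.033, 0.992, -0.119], [-0.001, -0.119, -0.993]] q [ 0.48  0.43  0.27  1.46 -0.1   0.52] t 17.05 F [-0.2 -0.2 -4.1] w 0.0109
```

```bash
python3 -m creep '[[[-1,2,0],[-0.025,0,0]],[[0,3,0],[-0.025,0,0]],[[0,2,25],[0,0,0]],[[0,2.5,35],[0,0,0]],[[0,2.5,35],[0,0,0]],[[0,2.5,35],[0,0,0]],[[0,2,30],[0,0,0]],[[0,1.5,20],[0,0,0]],[[0,1,14],[0,0,0]],[[0,0.7,10],[0,0,0]],[[0,0,0],[0,0,0]],[[0,0,0],[0,0,0]]]' ; python3 tilt.py
```

```text
clock: 18.55
eef_pos: [0.5226, 0.2424, 0.0241]
tool_rot: [0.016, 0.999, -0.035, 0.0]
ft_force: [0.4, -0.4, -3.9]
grip_width: 0.0108
grasp_force: 59.1
pts 35128 plane in tool [-0.0019 -0.1185 -0.0125] normal world [-0.0013 -0.0489  0.9988] tilt deg 2.8
tool tilt 3.96 F [ 0.2  0.1 -3.6] w 0.010984354191253619 p [0.5227 0.2425 0.0242] t 18.6
centre world [0.5198 0.1508 0.0261] rear bottom [0.5167 0.0509 0.0212] web top in tool z -0.0125
```

```bash
python3 -m creep '[[[0,0.4,6],[0,0,0]],[[0,0.3,5],[0,0,0]],[[0,0.2,3],[0,0,0]],[[0,0,0],[0,0,0]],[[0,0,0],[0,0,0]]]'; python3 tilt.py
```

```text
clock: 19.23
eef_pos: [0.522, 0.242, 0.0092]
tool_rot: [0.016, 0.999, -0.035, -0.0]
ft_force: [0.4, -0.3, -4.4]
grip_width: 0.0106
grasp_force: 59.1
pts 35243 plane in tool [-0.0016 -0.1177 -0.0125] normal world [-1.000e-04 -4.730e-02  9.989e-01] tilt deg 2.71
tool tilt 4.0 F [ 0.2 -0.5 -4.2] w 0.010555710871580793 p [0.522  0.2421 0.0093] t 19.275
centre world [0.5192 0.1504 0.0114] rear bottom [0.5161 0.0505 0.0067] web top in tool z -0.0125
```

Almost touching. I'll release, then lift once the fingers are open.

```bash
python3 -m creep '[[[0,0,0.5],[0,0,0]],[[0,0,0],[0,0,0]],[[0,0,0],[0,0,0]],[[0,0,0],[0,0,0]],[[0,0,0],[0,0,0]]]' 36
python3 -m creep '[[[0,0,-6],[0,0,0]],[[0,0,-12],[0,0,0]],[[0,0,-50],[0.035,0,0]],[[0,0,-60],[0.034,0,0]],[[0,0,0],[0,0,0]]]'
python3 - <<'E'
from h import *
from m1 import circ
E
python3 - <<'E'
from h import *
plan([.548,.394,.15],np.radians(88))
p,T=shot('wrist');cv2.imwrite('pics/w4.png',p['image'])
for q,z in (('disc',.006),('big_disc',0),('holder',0)):
    for a in vision.place_of(p,q)[:1]: print(q,round(a['score'],2),np.round(a['position']),onplane(p,T,a['position'],z).round(4))
E
```

```text
clock: 19.9
eef_pos: [0.522, 0.242, 0.0088]
tool_rot: [0.016, 0.999, -0.035, -0.0]
ft_force: [-0.3, -0.2, -0.1]
grip_width: 0.036
grasp_force: 0.0
clock: 20.52
eef_pos: [0.526, 0.2561, 0.1431]
tool_rot: [0.015, 0.998, -0.066, 0.005]
ft_force: [0.2, 0.5, -0.9]
grip_width: 0.0357
grasp_force: 0.0
front edge [-0.03146585 -0.06353505] [-0.077 -0.077 -0.078 -0.079 -0.079 -0.08  -0.081 -0.079 -0.083 -0.082
 -0.084 -0.085 -0.085 -0.086 -0.085 -0.085]
big (array([0.51844937, 0.14914218]), np.float64(0.12032880086468382))
turn(tool) [-0.135  0.007  0.004] shift if turned first [-18.8 140.  -10. ] shift before turn [-19.6 137.3 -28.5]
now [0.5243 0.2548 0.14  ] [[-1.0, 0.031, 0.003], [0.03, 0.99, -0.135], [-0.007, -0.134, -0.991]] q [ 0.51  0.5   0.14  1.28 -0.12  0.55] t 20.575 F [-0.8 -0.4 -1. ] w 0.0355
disc 0.84 [234. 179.] [0.5173 0.1507 0.006 ]
holder 0.69 [476. 209.] [0.5495 0.3961 0.    ]Traceback (most recent call last):
  File "<stdin>", line 2, in <module>
  File "m1.py", line 40, in <module>
    c=edge(M)[0];W=np.array([onplane(p,T,q,.018)[:2] for q in c]);print('holder',circ(W))
      ~~~~~~~^^^
IndexError: list index out of range
```

View pics/w4.png

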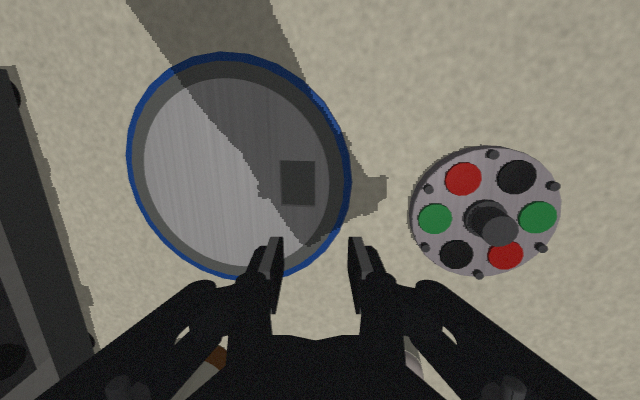

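The aluminium disc (centre about (234,179)) lies evenly inside the blue rim. The holder stud is at about (488,220) and the holder is untouched.

```bash
python3 -m creep '[[[0,0,0],[-0.068,0,0]],[[0,0,0],[-0.067,0,0]],[[-6,47,0],[0,0,0]],[[-6,47,0],[0,0,0]],[[-7,47,0],[0,0,0]],[[0,0,20],[0,0,0]],[[0,0,30],[0,0,0]],[[0,0,0],[0,0,0]],[[0,0,0],[0,0,0]]]' 56; python3 -c "
from h import *
plan([.5485,.395,.031],np.radians(88))"
```

```text
clock: 21.9
eef_pos: [0.5456, 0.3928, 0.0856]
tool_rot: [0.016, 1.0, -0.002, -0.0]
ft_force: [0.2, 0.2, 0.5]
grip_width: 0.0563
grasp_force: 0.0
turn(tool) [-0.005 -0.001  0.003] shift if turned first [-2.8  2.3 54.6] shift before turn [-2.8  2.6 54.6]
now [0.5456 0.3928 0.0856] [[-0.999, 0.032, -0.001], [0.032, 0.999, -0.004], [0.001, -0.005, -1.0]] q [ 0.63  0.67  0.29  1.2  -0.    0.66] t 21.9 F [0.2 0.2 0.5] w 0.0563
```

```bash
python3 -m creep '[[[-2.8,2.3,15],[-0.005,0,0]],[[0,0,18],[0,0,0]],[[0,0,12],[0,0,0]],[[0,0,9],[0,0,0]],[[0,0,0],[0,0,0]],[[0,0,0],[0,0,0]]]'
python3 -m creep '[[[0,0,0],[0,0,0]],[[0,0,0],[0,0,0]],[[0,0,0],[0,0,0]],[[0,0,0],[0,0,0]],[[0,0,0],[0,0,0]]]' 0
```

```text
clock: 22.65
eef_pos: [0.5488, 0.3956, 0.0321]
tool_rot: [0.016, 1.0, 0.001, 0.0]
ft_force: [0.6, -0.4, -0.6]
grip_width: 0.0557
grasp_force: 0.0
clock: 23.28
eef_pos: [0.549, 0.396, 0.0327]
tool_rot: [0.016, 1.0, 0.001, 0.001]
ft_force: [-1.0, 0.5, 5.5]
grip_width: 0.026
grasp_force: 59.2
```

```bash
python3 -m creep '[[[0,0,-20],[0,0,0]],[[0,0,-30],[0,0,0]],[[6,-25,0],[0,0,0]],[[8,-45,0],[0,0,0]],[[8,-50,0],[0,0,0]],[[8,-50,0],[0,0,0]],[[8,-45,0],[0,0,0]],[[0,-25,0],[0,0,0]],[[0,-5,0],[0,0,0]],[[0,0,0],[0,0,0]],[[0,0,0],[0,0,0]]]'; python3 -c "
from h import *
plan([.5185,.150,.046],np.radians(88))
p,T=shot('wrist');cv2.imwrite('pics/w5.png',p['image'])
p,T=shot('scene');cv2.imwrite('pics/s2.png',p['image'][120:320,240:540])
"
```

```text
clock: 24.65
eef_pos: [0.5028, 0.1524, 0.0809]
tool_rot: [0.015, 1.0, 0.001, -0.0]
ft_force: [0.2, 0.3, -5.5]
grip_width: 0.0256
grasp_force: 60.0
turn(tool) [ 0.001 -0.001  0.005] shift if turned first [-15.8  -1.9  34.9] shift before turn [-15.8  -2.   34.9]
now [0.5028 0.1524 0.0809] [[-1.0, 0.03, -0.001], [0.03, 1.0, 0.001], [0.001, 0.001, -1.0]] q [ 0.29  0.4  -0.18  0.99  0.    0.32] t 24.65 F [ 0.2  0.3 -5.5] w 0.0256
```

View pics/s2.png

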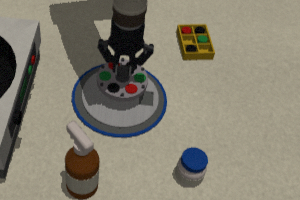

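The scene crop shows the holder held level over the aluminium disc; bottle, jar and tray are unmoved.

```bash
python3 -m creep '[[[-8,-1,0],[0,0,0]],[[-8,-1,10],[0,0,0]],[[0,0,14],[0,0,0]],[[0,0,8],[0,0,0]],[[0,0,3.5],[0,0,0]],[[0,0,0],[0,0,0]],[[0,0,0],[0,0,0]]]'; python3 -c "
from h import *
plan([.5185,.150,.045],np.radians(88))"
```

```text
clock: 25.62
eef_pos: [0.5193, 0.1493, 0.0463]
tool_rot: [0.016, 1.0, 0.001, 0.001]
ft_force: [0.3, 0.3, -4.4]
grip_width: 0.0259
grasp_force: 60.0
turn(tool) [0.001 0.001 0.004] shift if turned first [0.8 0.7 1.3] shift before turn [0.8 0.7 1.3]
now [0.5193 0.1493 0.0463] [[-1.0, 0.031, 0.001], [0.031, 1.0, 0.001], [-0.001, 0.001, -1.0]] q [ 0.28  0.47 -0.18  0.92  0.    0.31] t 25.625 F [ 0.3  0.3 -4.4] w 0.0259
```

```bash
python3 -m creep '[[[0,0,1.3],[0,0,0]],[[0,0,0],[0,0,0]],[[0,0,0],[0,0,0]]]'
python3 -m creep '[[[0,0,0],[0,0,0]],[[0,0,0],[0,0,0]],[[0,0,0],[0,0,0]],[[0,0,0],[0,0,0]],[[0,0,-15],[0,0,0]],[[0,0,-40],[0,0,0]],[[0,0,-60],[0,0,0]],[[0,0,-50],[0,0,0]],[[0,-60,0],[0,0,0]],[[0,-60,0],[0,0,0]],[[0,-60,0],[0,0,0]],[[0,0,0],[0,0,0]]]' 56
python3 - <<'E'
from h import *
p,T=shot('scene');C=cloud(p,T);cv2.imwrite('pics/s3.png',cv2.resize(p['image'][120:320,240:540],None,fx=2,fy=2))
for q,z in (('disc',.006),('big_disc',0),('holder',.012)):
    for a in vision.place_of(p,q)[:1]: print(q,round(a['score'],2),np.round(a['position']),onplane(p,T,a['position'],z).round(4))
p,T=shot('top')
for q,z in (('disc',.006),('big_disc',0),('holder',.012)):
    for a in vision.place_of(p,q)[:1]: print(q,round(a['score'],2),np.round(a['position']),onplane(p,T,a['position'],z).round(4))
E
```

```text
clock: 26.0
eef_pos: [0.519, 0.1492, 0.0448]
tool_rot: [0.016, 1.0, 0.001, 0.0]
ft_force: [0.5, 0.6, -5.2]
grip_width: 0.0257
grasp_force: 59.9
clock: 27.5
eef_pos: [0.513, -0.0348, 0.2107]
tool_rot: [0.019, 1.0, 0.0, 0.001]
ft_force: [-0.0, 0.7, 0.5]
grip_width: 0.0559
grasp_force: 0.0
holder 0.92 [359. 217.] [0.5231 0.1499 0.012 ]
big_disc 0.18 [251. 201.] [0.5227 0.2479 0.    ]
holder 0.91 [290. 202.] [0.5182 0.1386 0.012 ]
```

View pics/s3.png

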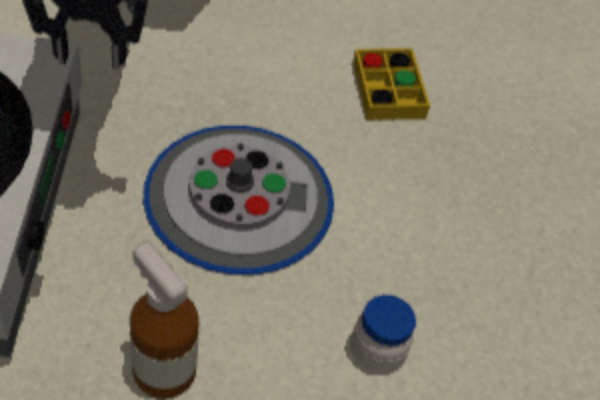

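The picture shows the pile concentric and flat: blue-edged disc (238,198), aluminium disc (240,192), holder stud up (240,175). The bystanders have not moved.

```bash
python3 -c "
from h import *
print(workorder.job_done())"
```

```text
the job is handed in; nothing more can be done
None
```

I handed in the job at about 28 s: the aluminium disc is out of the bowl and lies on the blue-edged disc, with the holder stud up on top and the bottle, jar and tray left where they were; the hand-in gave no verdict.

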